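# Release the latched print-head key

### The job

One of the four identical keys on the press's control box is already latched down: find it (a light tap tells it from the others) and press it with a fingertip as far as it goes, then let go, so that it comes up and all four keys stand fully up. Do not push any of the other three down far enough to latch. Pick nothing up, and leave the things around the keys where they are.

Things in the scene. Friction and masses are not known exactly. Their poses are not given: they have to be found in the camera images.
- key_box: grey control box fixed to the table, 140 mm (x) by 300 mm (y) by 55 mm high, with a row of four identical white keys along its y axis and a tell-tale pin. Origin on the table, 10 mm in -x from the centre of the underside; +x points away from the robot at yaw 0, +y is the left end of the row seen from the robot, +z up. The row is 20 mm in -x from the origin. Its place and yaw (up to about 0.3 rad) vary
- key_place_1 (a point): Left-hand key place seen from the robot: where the centre of the key's top is when the key is up, 73 mm over the table. Fixed to the box, does not follow the key. White cap 34 mm (x) by 30 mm (y), places 55 mm apart. An up key stands 14 mm over its 4 mm high black bezel; the latched key's top is 5 mm lower. Which one is latched varies; no reading tells it: see it, or feel it with a light tap
- key_place_2 (a point): Second key place, likewise. Feel of an UP key (all up keys alike): a spring; about 2 N starts it moving, then 0.7 N more per mm; after a light tap it comes up again by itself. Pushed 7 to 8 mm down (about 7 N) it latches and stays locked: it cannot be released again in this run. Solid stop at 8.5 mm
- key_place_3 (a point): Third key place, likewise. Feel of the LATCHED key: its top is 5 mm below this point and hardly gives (under 1 mm) to a tap of less than 4 N. Pushed down to its solid stop, 8.5 mm below this point (about 8 N, the last catch goes at 8 mm), and held there for some 0.2 s, it is released, and when let go it follows the finger up to full height
- key_place_4 (a point): Right-hand key place seen from the robot, likewise
- telltale (a joint): steel tell-tale pin, 9 mm across, at the right-hand (-y) end of the box beside the fourth key; it sinks with whichever key is deepest. Value in m: 0 with all four keys up (pin 11 mm over the box), about 0.005 while a key is latched, about 0.0085 with a key at its stop. It does not tell which key
- tape_mid (a point): roll of paper tape, 48 mm across, 19 mm high, loose on the rear ledge of the key box; point at its centre. To be left where it is
- knob_screw_mid (a point): clamp screw standing on its black knob (34 mm across, 31 mm high in all), loose on the rear ledge of the key box; point half-way up. To be left where it is
- ink_jar_mid (a point): small ink jar with a black cap, 60 mm across, 75 mm high, left of the box; point half-way up. To be left where it is
- squeegee_mid (a point): squeegee lying flat behind the box, wooden bar with a rubber blade, 190 mm long, 31 mm high; point at the middle of the bar. To be left where it is
- spray_can_mid (a point): aluminium spray can, 58 mm across, 170 mm high, behind and right of the box; point half-way up. To be left where it is
- ink_spatula_mid (a point): ink spatula 200 mm long lying right of the box; point about the middle of it. To be left where it is
- ink_cup_mid (a point): empty white plastic cup, 72 mm across, 60 mm high, behind and left of the box; point half-way up. To be left where it is

How it is judged:
By the outcome, as a careful person would: the job done as asked, in the order asked, and still so for the second after the job is handed in, with the robot touching nothing.
It also fails if it takes over 45 s, if anything falls off the work surface, if the arm or the gripper's body presses on something with over 40 N, if the wrist force passes 120 N, or if a joint passes its speed limit or range.

### The arm

A 6-joint arm with a two-finger parallel gripper is mounted at the origin on the work surface. World frame = base frame: x ahead of the robot, y to its left, z up, the work surface at z = 0. Lengths are in m, angles in rad, forces in N, time in s.
With the tool pointing down it reaches from about 0.3 to 0.875 m from the base axis. Payload 6.4 kg.
Tool frame: the origin (TCP) lies between the finger pads; the fingertips stand ctrl.tip_extent ahead of it and the grasp point (between the pads) is the TCP (ctrl.tip_extent is the distance from the TCP to the fingertips, in m); z points along the fingers, y is the line along which they close (so a half turn about z gives the same grasp; the last joint's range is limited). The gripper opens to 85 mm and grips with 20 to 120 N. Pads are 22 mm wide; open, the fingers measure 114 mm over their backs; the gripper's body (76 mm by 85 mm) begins 54 mm behind the grasp point. The pads swing forward as they close: fully open they stand 13 mm farther back than shut.
Start: joints at [-1.344, 0.181, 1.607, -0, 1.354, -0.206], TCP at [0.241, -0.522, 0.25] pointing down, gripper open.
Joint ranges: [-2.99, 2.99], [-0.89, 2.07], [0.3, 2.58], [-1.14, 4.28], [0, 2.63], [-3.12, 3.12]. Speed limits (rad/s): [2.57, 2.57, 3.01, 3.14, 3.14, 3.14].

### API

Orientations are given as a unit quaternion [w, x, y, z].
In Python, from bench import ctrl gives the robot as it stands.
- The arm moves only by the tool send_rows, never from a script. Its arguments are lists of equal length, an entry for each row: "dr": the turn, a rotation vector about the tool's x, y, z in units of 6 degrees (1.0 is 6 degrees), a list of three; "xyz": the shift along the tool's x, y, z in cm, a list of three; "jaw": the opening in per cent of the stroke, from 0 (shut) to 100 (fully open). In form: {"dr": [[wx, wy, wz], ...], "xyz": [[dx, dy, dz], ...], "jaw": [jaw, ...]}. A call has exactly 8 rows; each row is the pose to reach, as a shift and turn from the pose commanded when the call began, along the tool's axes at that moment; what a row does not reach only later rows make up. A row lasts 1/8 s, in which the tool goes at most 62.5 mm and 10.7 degrees, less where a joint would pass 70% of its speed; a pose out of reach is approached as far as the arm can. A call with a gripper value outside its range is refused whole. The fingers move at their own pace and stop on an object; the grip force is fixed at half the most. Time passes only in rows, so rows that repeat a pose let the fingers close, or fill a call up. It gives the time, the measured TCP pose, the force, the opening and the grip force at its end, in the units of the state.
- ctrl.get_obs(): the state, without advancing time (a new reading comes with each control period).
- ctrl.camera(name): name is "scene" or "top" or "wrist"; returns the picture (480x640x3 uint8, red, green, blue); there is no depth.
- ctrl.calibration(name): a dict with "camera_matrix" (3x3 intrinsics, pixels), "world_from_camera" (4x4, takes a point from camera to world coordinates). Camera axes: x right, y up, looking along -z (the intrinsics and any distortion apply to the point x, -y, -z); pixel columns grow to the right and rows downward; lengths in m; the calibration is good to about 2 mm. A picture is of the moment at which its call begins: read the wrist's pose just before it. calibration takes no time and is no camera call; for the wrist camera it gives the pose at the moment of the call.
- ctrl.hand_in(): hands the job in; it is judged then, once.
The state is a dict: "time_s": time; "q": joint angles; "dq": joint speeds; "joint_efforts": joint torques, N m; "eef_pos": TCP position; "eef_rot": TCP orientation; "wrist_force": force on the tool from outside, world axes, zero at the start; "torque": the same for the moment, N m; "opening": opening from 0.0 (shut) to 1.0 (fully open); "grasp_force": force on a finger pad.
Only numpy, scipy, OpenCV 4.12 (cv2) and the standard library are available. Lean on these libraries where they do the work, as an engineer would, in place of code of your own. Each camera call takes 0.05 s, during which the arm holds its last target. There are 200 camera calls.

## Working session

There is one attempt and no reset: what is moved stays moved. The work goes in short steps, Python scripts to look and compute and a tool call to move; the robot and the scene stay as the last step left them, time stands still between calls to the robot, and variables do not carry over. Pictures are saved under pics/ and viewed, at most 10 in all, crops included, and the job is handed in when it is done.

Besides the shell and the picture viewer there is one more tool, called by a JSON object that holds its "op" and its "data". send_rows: Moves the arm, as the interface text tells. Its arguments: {"type":"object","properties":{"dr":{"type":"array","items":{"type":"array","items":{"type":"number"}}},"xyz":{"type":"array","items":{"type":"array","items":{"type":"number"}}},"jaw":{"type":"array","items":{"type":"number"}}},"required":["dr","xyz","jaw"]}

```bash
mkdir -p pics; python3 - <<'E'
from bench import ctrl
import cv2
for n in("top","scene"):
    im=ctrl.camera(n); cv2.imwrite(f"pics/{n}0.png",im[:,:,::-1])
    c=ctrl.calibration(n); print(n,c)
o=ctrl.get_obs(); print({k:o[k] for k in("time_s","eef_pos","eef_rot","wrist_force","opening")},ctrl.tip_extent)
E
```

```text
top {'camera_matrix': array([[518.55793033,   0.        , 329.14924211],
       [  0.        , 518.55793033, 236.08779071],
       [  0.        ,   0.        ,   1.        ]]), 'world_from_camera': array([[-0.02374476,  0.98079884, -0.19357124,  0.45392551],
       [-0.99951558, -0.02718745, -0.01514769,  0.01126147],
       [-0.02011954,  0.19311779,  0.98096928,  0.89752989],
       [ 0.        ,  0.        ,  0.        ,  1.        ]])}
scene {'camera_matrix': array([[536.65988292,   0.        , 313.03358332],
       [  0.        , 536.65988292, 243.82437018],
       [  0.        ,   0.        ,   1.        ]]), 'world_from_camera': array([[-0.24258035, -0.56070708,  0.79168323,  1.40591744],
       [ 0.96989926, -0.15801876,  0.18527141,  0.20817219],
       [ 0.02121781,  0.81279619,  0.58216163,  0.63856183],
       [ 0.        ,  0.        ,  0.        ,  1.        ]])}
{'time_s': 0.1, 'eef_pos': array([ 0.24107527, -0.52154175,  0.24948999]), 'eef_rot': array([-7.67349298e-04,  9.76672708e-01,  2.14732003e-01, -1.58551295e-05]), 'wrist_force': array([ 1.0489182 , -0.11005087, -0.53312201]), 'opening': 0.9977956564985296} 0.019
```

View pics/top0.png

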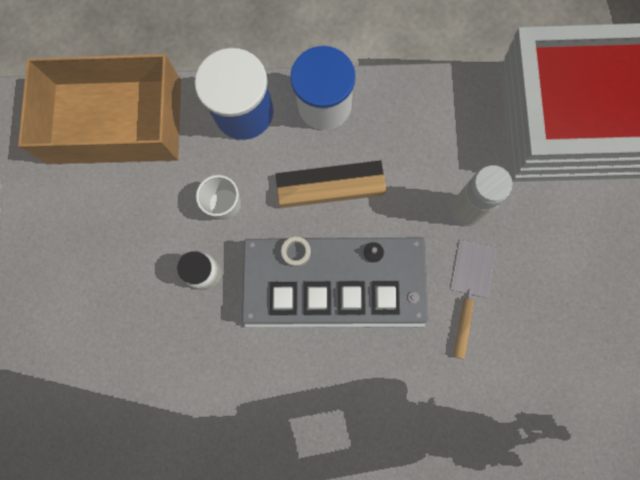

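View pics/scene0.png

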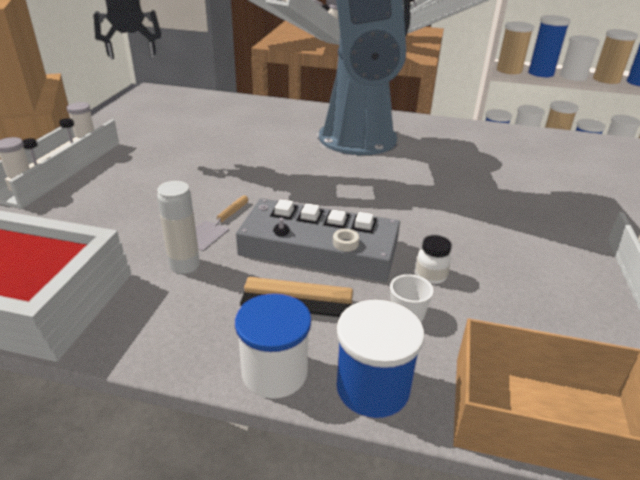

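The top view shows the box (cols 245–427, rows 237–326). The keys are at about (283,298), (318,298), (352,297) and (386,297), and the pin is at (413,297). I'll work out world positions and enlarge both views.

```bash
cat > h.py <<'E'
import numpy as np, cv2
def ray(c,uv,z):
    K=c["camera_matrix"];T=c["world_from_camera"]
    d=np.linalg.solve(K,[uv[0],uv[1],1]);d=T[:3,:3]@[d[0],-d[1],-d[2]]
    return T[:3,3]+d*(z-T[2,3])/d[2]
E
python3 - <<'E'
from bench import ctrl
from h import *
c=ctrl.calibration("top")
for p in [(283.5,298),(318,298),(352,297.5),(386.5,297.5)]: print(ray(c,p,.073).round(4))
for p in [(413,297)]: print(ray(c,p,.061).round(4))
for p in [(245,239),(425,237.5),(427,324),(245,325)]: print('corner',ray(c,p,.055).round(4))
a=cv2.imread("pics/top0.png")[270:325,260:430]; b=cv2.imread("pics/scene0.png")[185:260,235:405]
f=lambda i:cv2.resize(i,None,fx=4.6,fy=4.6,interpolation=cv2.INTER_CUBIC)
cv2.imwrite("pics/z.png",np.vstack([f(a),f(b)])[:600])
E
```

```text
[0.5186 0.0988 0.073 ]
[0.5172 0.044  0.073 ]
[ 0.5166 -0.0098  0.073 ]
[ 0.5152 -0.0643  0.073 ]
[ 0.5158 -0.1078  0.061 ]
corner [0.6191 0.164  0.055 ]
corner [ 0.6134 -0.1337  0.055 ]
corner [ 0.4728 -0.1286  0.055 ]
corner [0.4783 0.163  0.055 ]
```

View pics/z.png

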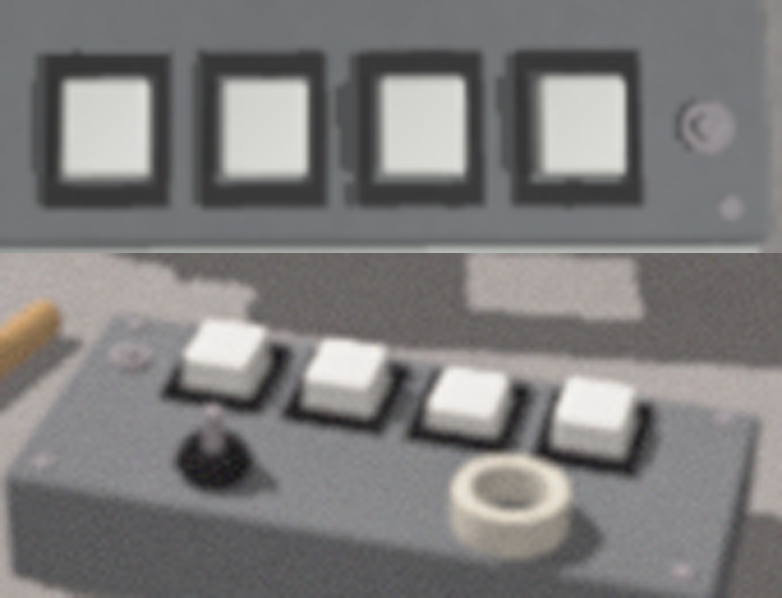

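In the lower (scene) half, the keys from left to right are 4, 3, 2, 1. The third cap, at about (470,400) in the crop, shows shorter sides, so key 2 looks latched. It is at about (0.517, 0.044). I'll go above it and check with a tap.

{"op": "send_rows", "data": {"dr": [[0,0,0.6],[0,0,1.2],[0,0,1.8],[0,0,2.4],[0,0,3.0],[0,0,3.6],[0,0,4.2],[0,0,4.3]], "xyz": [[4.6,-3.7,0],[9.2,-7.5,0],[13.8,-11.2,0],[18.3,-14.9,0],[22.9,-18.6,0],[27.5,-22.4,0],[32.1,-26.1,0],[36.6,-29.8,0]], "jaw": [0,0,0,0,0,0,0,0]}}

```text
time_s: 1.1
eef_pos: [0.4489, -0.096, 0.2502]
eef_rot: [0.0, 1.0, -0.009, 0.0]
wrist_force: [1.1, -0.9, -0.8]
opening: 0.003
grasp_force: 0.0
```

{"op": "send_rows", "data": {"dr": [[0,0,0],[0,0,0],[0,0,0],[0,0,0],[0,0,0],[0,0,0],[0,0,0],[0,0,0]], "xyz": [[1.8,-3.5,0],[3.5,-7,2],[5.2,-10.5,4],[6.9,-14.1,6],[6.9,-14.1,8],[6.9,-14.1,10],[6.9,-14.1,10],[6.9,-14.1,10]], "jaw": [0,0,0,0,0,0,0,0]}}

```text
time_s: 2.1
eef_pos: [0.5202, 0.0417, 0.1509]
eef_rot: [0.0, 1.0, -0.009, 0.0]
wrist_force: [0.3, 1.3, -0.4]
opening: 0.002
grasp_force: 0.0
```

```bash
python3 - <<'E'
from bench import ctrl
from h import *
from scipy.spatial.transform import Rotation as R
o=ctrl.get_obs();c=ctrl.calibration("wrist");im=ctrl.camera("wrist"); cv2.imwrite("pics/w1.png",im[:,:,::-1])
print({k:o[k] for k in("time_s","eef_pos","wrist_force","opening")},ctrl.tip_extent,R.from_quat(o["eef_rot"],scalar_first=True).as_matrix().round(3))
K=c["camera_matrix"];T=c["world_from_camera"]
for p in [(.5186,.0988,.073),(.5172,.044,.073),(.5172,.044,.068),(.5166,-.0098,.073),(.5152,-.0643,.073)]:
    q=T[:3,:3].T@(np.array(p)-T[:3,3]);u=K@[q[0],-q[1],-q[2]];print((u[:2]/u[2]).round(1))
E
```

```text
{'time_s': 2.1, 'eef_pos': array([0.52019447, 0.04167202, 0.1508693 ]), 'wrist_force': array([ 0.25583438,  1.34791043, -0.42886729]), 'opening': 0.0015371465094536248} 0.019 [[ 1.    -0.018  0.001]
 [-0.018 -1.    -0.   ]
 [ 0.001  0.    -1.   ]]
[223.2 264.5]
[311.9 265. ]
[311.9 262.2]
[398.9 264.4]
[487. 265.]
```

View pics/w1.png

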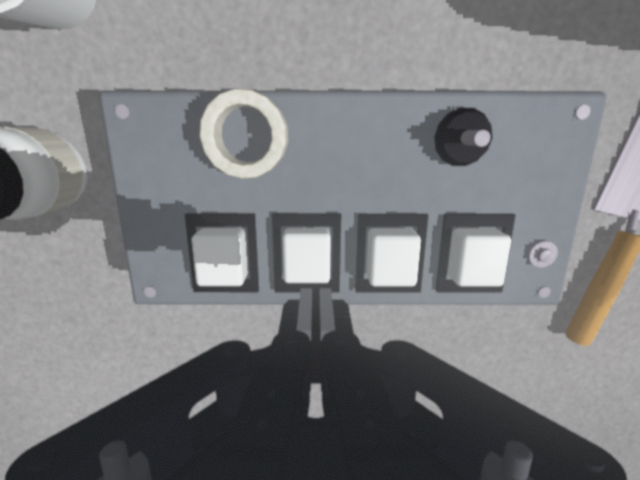

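The wrist view shows the caps at (220,256), (306,254), (394,257) and (482,257). That is about 5 px left and 9 px above the prediction, so the place is nearer (0.520, 0.046). Key 2 again shows no side faces or shadow. Next is a careful tap to 3 mm below the up height: an up key would push back about 4 N there, a latched one not at all.

{"op": "send_rows", "data": {"dr": [[0,0,0],[0,0,0],[0,0,0],[0,0,0],[0,0,0],[0,0,0],[0,0,0],[0,0,0]], "xyz": [[0,-0.4,2],[0,-0.4,4],[0,-0.4,5],[0,-0.4,5.6],[0,-0.4,5.9],[0,-0.4,6.1],[0,-0.4,6.1],[0,-0.4,6.1]], "jaw": [0,0,0,0,0,0,0,0]}}

```text
time_s: 3.15
eef_pos: [0.5202, 0.0458, 0.0896]
eef_rot: [0.0, 1.0, -0.009, 0.0]
wrist_force: [-0.5, 0.5, -0.7]
opening: -0.004
grasp_force: 0.0
```

{"op": "send_rows", "data": {"dr": [[0,0,0],[0,0,0],[0,0,0],[0,0,0],[0,0,0],[0,0,0],[0,0,0],[0,0,0]], "xyz": [[0,0,0.1],[0,0,0.2],[0,0,0.3],[0,0,0.3],[0,0,0.3],[0,0,0.3],[0,0,0.3],[0,0,0.3]], "jaw": [0,0,0,0,0,0,0,0]}}

```text
time_s: 4.15
eef_pos: [0.5201, 0.0458, 0.0864]
eef_rot: [0.0, 1.0, -0.009, 0.0]
wrist_force: [-0.7, -0.0, 2.9]
opening: 0.001
grasp_force: 1.6
```

First contact came about 5 mm below the up height and felt stiff, so key 2 is the latched one. Now I'll press it to the stop and hold.

{"op": "send_rows", "data": {"dr": [[0,0,0],[0,0,0],[0,0,0],[0,0,0],[0,0,0],[0,0,0],[0,0,0],[0,0,0]], "xyz": [[0,0,0.1],[0,0,0.2],[0,0,0.3],[0,0,0.4],[0,0,0.4],[0,0,0.4],[0,0,0.4],[0,0,0.4]], "jaw": [0,0,0,0,0,0,0,0]}}

```text
time_s: 5.15
eef_pos: [0.5202, 0.0458, 0.0835]
eef_rot: [0.0, 1.0, -0.009, 0.0]
wrist_force: [-4.8, 0.1, 13.9]
opening: -0.001
grasp_force: 7.0
```

The tip is at 64.5 mm with 14 N, so the key is at its stop and has been held there for over 0.2 s. I'll lift slowly at first, then clear away and look.

{"op": "send_rows", "data": {"dr": [[0,0,0],[0,0,0],[0,0,0],[0,0,0],[0,0,0],[0,0,0],[0,0,0],[0,0,0]], "xyz": [[0,0,-0.1],[0,0,-0.4],[0,0,-0.8],[0,0,-1.5],[0,0,-3.5],[0,0,-6.0],[0,0,-7.0],[0,0,-7.0]], "jaw": [0,0,0,0,0,0,0,0]}}

```text
time_s: 6.15
eef_pos: [0.5202, 0.0458, 0.1526]
eef_rot: [0.0, 1.0, -0.009, 0.001]
wrist_force: [1.1, -0.0, 0.2]
opening: 0.002
grasp_force: 0.0
```

```bash
python3 - <<'E'
from bench import ctrl
from h import *
a=ctrl.camera("wrist")[200:310,120:580,::-1]; b=ctrl.camera("scene")[185:260,235:405,::-1]
f=lambda i:cv2.resize(i,(780,int(780*i.shape[0]/i.shape[1])),interpolation=cv2.INTER_CUBIC)
cv2.imwrite("pics/z2.png",np.vstack([f(a),f(b)])[:600])
print(ctrl.get_obs()["wrist_force"])
E
```

```text
[-0.06261869  0.12289155 -0.58607009]
```

View pics/z2.png

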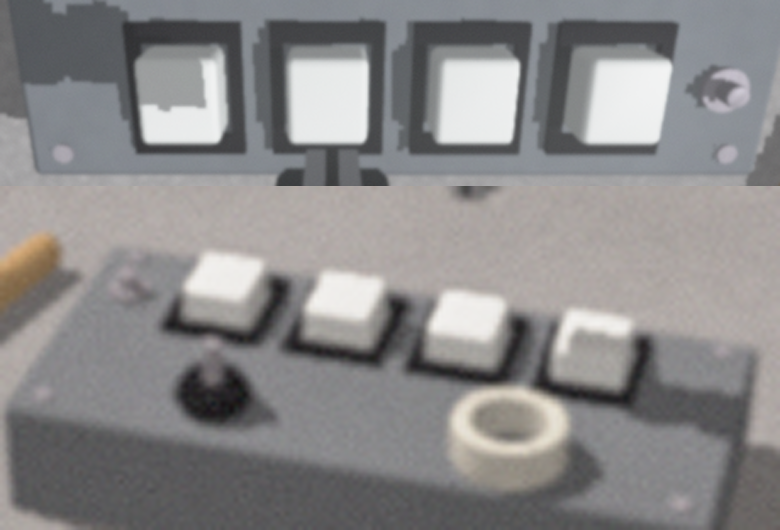

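Key 2, at about (465,330) in the lower crop, now shows full side faces like the others and casts the same shadow. The tell-tale pin at (130,285) stands up too. The arm is clear, so I'm handing in.

```bash
python3 -c "
from bench import ctrl
print(ctrl.hand_in())"
```

```text
the job is handed in; nothing more can be done
None
```

Key 2 (second from the left) was the latched one: I pressed it to its stop and let go, and in the last pictures all four keys and the tell-tale pin stand up; no other key was touched, and the job is handed in.

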